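# Check the orange-covered pump's plunger and flip its tag

### The job

Test the rebuilt pump with the orange cover: press its steel plunger gently down with the fingertips, well past half of its travel, keep it down for a moment, and let it spring fully back up. Then mark it as tested by pushing the yellow tag on the same fixture gently along its track, all the way to the green end. Do not touch the other two pumps or their fixtures, leave the loose parts lying where they are, and draw the hand away at the end.

Things in the scene. Friction and masses are not known exactly. Their poses are not given: they have to be found in the camera images.
- pump_orange: Fixed fixture of the bright orange-covered pump: grey plate 180 x 120 x 12 mm (x, y, z); origin under its centre, on the bench, z up. Cast pump on it, axis at x = +35 mm, y = 0: bright orange round cover, 80 mm diameter, top at height 74 mm; 30 mm brass collar to 80 mm; two side ports to y = +-57 mm at height 36 mm. Tag track along y at x = -60 mm, y from -50 (red half) to +50 mm (green half).
- plunger_orange_top (a point): Centre of the flat top of the plunger's round steel head (22 mm diameter, 8 mm thick) on the bright orange-covered pump; 104 mm above the bench when up.
- plunger_orange (a joint): How far the plunger of the bright orange-covered pump is pressed straight down: 0 up (at rest), 0.014 m at its hard stop. A spring returns it; it takes about 2 N to start and about 10 N at the stop, rising evenly.
- tag_orange_top (a point): Centre of the top of the yellow tag (18 mm in the fixture's x, 16 mm in y) of the bright orange-covered pump's fixture; its top is 50 mm above the bench, 30 mm above the two rails it slides in. The rails (34 mm wide overall, tops 20 mm above the bench) are red for fixture y < 0, green for y > 0, and open at both ends.
- tag_orange (a joint): Position of that tag along the fixture's +y: 0 at the red end (tag centre at y = -25 mm), 0.050 m at the stop at the green end (y = +25 mm). It slides with about 1.5 N and stays where it is left. It starts at or near the red end.
- pump_black: Fixed fixture of the black-covered pump: grey plate 180 x 120 x 12 mm (x, y, z); origin under its centre, on the bench, z up. Cast pump on it, axis at x = +35 mm, y = 0: black round cover, 80 mm diameter, top at height 74 mm; 30 mm brass collar to 80 mm; two side ports to y = +-57 mm at height 36 mm. Tag track along y at x = -60 mm, y from -50 (red half) to +50 mm (green half).
- plunger_black_top (a point): Centre of the flat top of the plunger's round steel head (22 mm diameter, 8 mm thick) on the black-covered pump; 104 mm above the bench when up.
- plunger_black (a joint): How far the plunger of the black-covered pump is pressed straight down: 0 up (at rest), 0.014 m at its hard stop. A spring returns it; it takes about 2 N to start and about 10 N at the stop, rising evenly.
- tag_black_top (a point): Centre of the top of the yellow tag (18 mm in the fixture's x, 16 mm in y) of the black-covered pump's fixture; its top is 50 mm above the bench, 30 mm above the two rails it slides in. The rails (34 mm wide overall, tops 20 mm above the bench) are red for fixture y < 0, green for y > 0, and open at both ends.
- tag_black (a joint): Position of that tag along the fixture's +y: 0 at the red end (tag centre at y = -25 mm), 0.050 m at the stop at the green end (y = +25 mm). It slides with about 1.5 N and stays where it is left. It starts at or near the red end.
- pump_silver: Fixed fixture of the pale silver-covered pump: grey plate 180 x 120 x 12 mm (x, y, z); origin under its centre, on the bench, z up. Cast pump on it, axis at x = +35 mm, y = 0: pale silver round cover, 80 mm diameter, top at height 74 mm; 30 mm brass collar to 80 mm; two side ports to y = +-57 mm at height 36 mm. Tag track along y at x = -60 mm, y from -50 (red half) to +50 mm (green half).
- plunger_silver_top (a point): Centre of the flat top of the plunger's round steel head (22 mm diameter, 8 mm thick) on the pale silver-covered pump; 104 mm above the bench when up.
- plunger_silver (a joint): How far the plunger of the pale silver-covered pump is pressed straight down: 0 up (at rest), 0.014 m at its hard stop. A spring returns it; it takes about 2 N to start and about 10 N at the stop, rising evenly.
- tag_silver_top (a point): Centre of the top of the yellow tag (18 mm in the fixture's x, 16 mm in y) of the pale silver-covered pump's fixture; its top is 50 mm above the bench, 30 mm above the two rails it slides in. The rails (34 mm wide overall, tops 20 mm above the bench) are red for fixture y < 0, green for y > 0, and open at both ends.
- tag_silver (a joint): Position of that tag along the fixture's +y: 0 at the red end (tag centre at y = -25 mm), 0.050 m at the stop at the green end (y = +25 mm). It slides with about 1.5 N and stays where it is left. This one starts at the green end.
- fitting_a: Small loose brass fitting, 18 mm diameter, 24 mm tall, standing on the orange-covered pump's fixture plate at its far (+x), +y corner; origin at the centre of its underside.
- fitting_b: The same kind of loose brass fitting, on the black-covered pump's plate.
- screwdriver: Loose screwdriver with a blue handle, 170 mm long, lying on the right (-y) of the bench; origin at its underside, x towards the tip.
- spare: Loose black disc, 76 mm diameter, with a brass middle and an upright 10 mm stem, 43 mm tall in all, on the far part of the bench; origin at the centre of its underside.
- housing: Loose grey cast valve housing, 90 mm flange with three round wells, 40 mm tall, on the far part of the bench; origin at the centre of its underside.
- gauge: Loose steel sliding gauge, 200 mm long, 6 mm thick, lying on the left (+y) of the bench; origin at the underside of its beam's middle.
There are look-alikes about, which are no part of the job. There is more than one size of the gauge; the one meant has the size given above.

How it is judged:
By the outcome, as a careful person would: the job done as asked, in the order asked, and still so for the second after the job is handed in, with the robot touching nothing.
It also fails if it takes over 42 s, if anything falls off the work surface, if the arm or the gripper's body presses on something with over 40 N, if the wrist force passes 120 N, or if a joint passes its speed limit or range.

### The arm

A 6-joint arm with a two-finger parallel gripper is mounted at the origin on the work surface. World frame = base frame: x ahead of the robot, y to its left, z up, the work surface at z = 0. Lengths are in mm, angles in degrees, forces in N, time in s.
With the tool pointing down it reaches from about 350 to 850 mm from the base axis. Payload 8.1 kg.
Tool frame: the origin (TCP) lies midway between the tips of the shut fingers; the grasp point (between the pads) lies 19 mm behind it; x points along the fingers, z is the direction in which the jaws open and shut, and the axes are right-handed (so a half turn about x gives the same grasp; the last joint's range is limited). The gripper opens to 85 mm and grips with 20 to 120 N. Pads are 22 mm wide; open, the fingers measure 114 mm over their backs; the gripper's body (76 mm by 85 mm) begins 54 mm behind the grasp point. The pads swing forward as they close: fully open they stand 13 mm farther back than shut.
Start: joints at [65.352, 7.471, 85.268, -0, 87.261, -4.893], TCP at [202.784, 564.698, 231.292] pointing down, gripper open.
Joint ranges: [-169.43, 169.43], [-51.17, 129.36], [1.28, 143.12], [-76.62, 256.62], [0, 156.53], [-152.29, 152.29]. Speed limits (degrees/s): [136.94, 136.94, 159.86, 180, 180, 180].

### API

Orientations are given as [roll, pitch, yaw] about the fixed x, y, z axes, in that order (R = Rz(yaw) Ry(pitch) Rx(roll)).
In Python, from bench import r gives the robot as it stands. The module is installed in compiled form; this text tells all that it offers.
- The arm moves only by the tool servo_tool, never from a script. Its argument "commands" is a list that holds one entry, the list of rows, each a list of 7 numbers: the closure in counts, from 0 (fully open) to 255 (shut), then the shift along the tool's x, y, z in cm, then the turn, a rotation vector about the tool's x, y, z in degrees. A call has 1 to 8 rows; each row is the pose to reach, as a shift and turn from the pose commanded when the call began, along the tool's axes at that moment; what a row does not reach only later rows make up. A row lasts 1/10 s, in which the tool goes at most 50 mm and 8.59 degrees, less where a joint would pass 70% of its speed; a pose out of reach is approached as far as the arm can. A call with a gripper value outside its range is refused whole. The fingers move at their own pace and stop on an object; "force" is the grip in N (left out, the last holds). Time passes only in rows, so rows that repeat a pose let the fingers close. It gives the time, the measured TCP pose, the force and the opening at its end, in the units of the state.
- r.sense(): the state, without advancing time (a new reading comes with each control period).
- r.snapshot(name): name is "scene" or "top" or "wrist"; returns (picture, depth): 384x512x3 uint8, red, green, blue; 384x512 float32, mm along the optical axis (not along the pixel's ray), 0 where there is no reading.
- r.calibration(name): a dict with "fx", "fy", "cx", "cy" (pixels), "pose" (4x4, takes a point from camera to world coordinates). Camera axes: x right, y down, z forward; pixel columns grow to the right and rows downward; lengths in mm; the calibration is good to about 2 mm. The wrist camera is an equidistant fisheye: a pixel r from the principal point sees the ray r / f radians off the axis. A picture is of the moment at which its call begins: read the wrist's pose just before it. calibration takes no time and is no camera call; for the wrist camera it gives the pose at the moment of the call.
- r.hand_in(): hands the job in, once; it reports no verdict.
The state is a dict: "time": time; "joint_pos": joint angles; "qd": joint speeds; "joint_efforts": joint torques, N m; "tool_pos": TCP position; "tcp_rot": TCP orientation; "ft_force": force on the tool from outside, world axes, zero at the start; "wrist_torque": the same for the moment, N m; "finger_gap": finger opening in mm.
Only numpy, scipy, OpenCV 4.12 (cv2) and the standard library are available. Lean on these libraries where they do the work, as an engineer would, in place of code of your own. Each camera call takes 0.05 s, during which the arm holds its last target.

## Working session

There is one attempt and no reset: what is moved stays moved. The work goes in short steps, Python scripts to look and compute and a tool call to move; the robot and the scene stay as the last step left them, time stands still between calls to the robot, and variables do not carry over. Pictures are saved under pics/ and viewed, and the job is handed in when it is done.

Besides the shell and the picture viewer there is one more tool, called after "Call:" as name(argument=value, ...) on one line, values as JSON. servo_tool: Moves the arm, as the interface text tells. Its arguments: {"type":"object","properties":{"commands":{"type":"array","items":{"type":"array","items":{"type":"array","items":{"type":"number"}}}},"force":{"type":"number"}},"required":["commands"]}

```bash
mkdir -p pics; cat > h.py <<'E'
import numpy as np,cv2,json
from bench import r
def save(n,im): cv2.imwrite(f'pics/{n}.png',cv2.cvtColor(im,cv2.COLOR_RGB2BGR))
E
python3 - <<'E'
from h import *
print(r.sense())
for n in ['scene','top','wrist']:
    c=r.calibration(n); im,d=r.snapshot(n); save(n+'0',im); np.savez(n+'0.npz',im=im,d=d,pose=c['pose'],k=[c['fx'],c['fy'],c['cx'],c['cy']])
    print(n,c,(d>0).mean())
E
```

```text
{'time': 0.0, 'joint_pos': array([ 6.53490590e+01,  7.51507741e+00,  8.53299855e+01,  2.14486588e-03,
        8.72606195e+01, -4.89190299e+00]), 'qd': array([-0.13175838, -0.00732324, -0.03752458,  0.08138854, -0.01017999,
        0.12472632]), 'joint_efforts': array([ 2.36059517e-03, -5.69399393e+01, -5.00555634e+01,  3.35361494e-05,
        1.44887177e-02,  6.63184665e-05]), 'tool_pos': array([202.56468093, 564.19063602, 230.23797513]), 'tcp_rot': array([ 173.9468482 ,   89.8942959 , -115.81229432]), 'ft_force': array([-0.11208949, -0.05419897,  0.0358364 ]), 'wrist_torque': array([-0.01982025,  0.05325897, -0.00097662]), 'finger_gap': 85.55161259612012}
scene {'fx': 462.2505341420212, 'fy': 462.2505341420212, 'cx': 257.619025075918, 'cy': 188.58630602554032, 'pose': array([[ 6.39771135e-01,  6.55035996e-01, -4.02020818e-01,
         1.20061329e+03],
       [ 7.68495845e-01, -5.38176156e-01,  3.46093283e-01,
        -5.46068529e+02],
       [ 1.03455399e-02, -5.30371821e-01, -8.47702012e-01,
         1.40495858e+03],
       [ 0.00000000e+00,  0.00000000e+00,  0.00000000e+00,
      
[... 294 characters left out ...]
3e-02,
         6.46587699e+00],
       [-1.21005116e-02, -1.39002163e-01, -9.90218146e-01,
         1.25810259e+03],
       [ 0.00000000e+00,  0.00000000e+00,  0.00000000e+00,
         1.00000000e+00]])} 0.995941162109375
wrist {'fx': 297.3186396354542, 'fy': 297.3186396354542, 'cx': 251.63960734168606, 'cy': 190.39479925215687, 'pose': array([[ 3.37365939e-01,  8.92595678e-01,  2.99093929e-01,
         1.26116082e+02],
       [ 9.41371599e-01, -3.19232052e-01, -1.09134822e-01,
         5.92049131e+02],
       [-1.93290205e-03,  3.18376902e-01, -9.47962242e-01,
         3.72345683e+02],
       [ 0.00000000e+00,  0.00000000e+00,  0.00000000e+00,
         1.00000000e+00]])} 0.9957784016927084
```

View pics/top0.png

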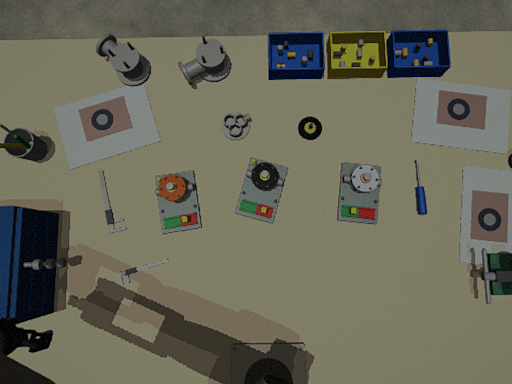

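View pics/scene0.png

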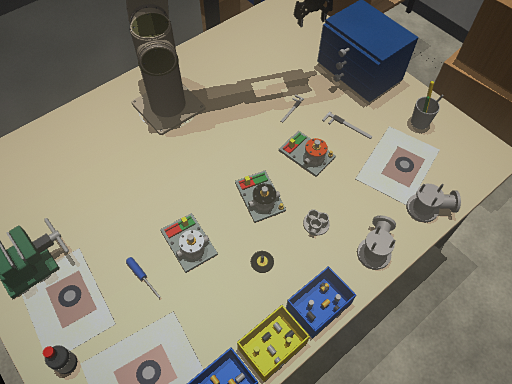

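View pics/wrist0.png

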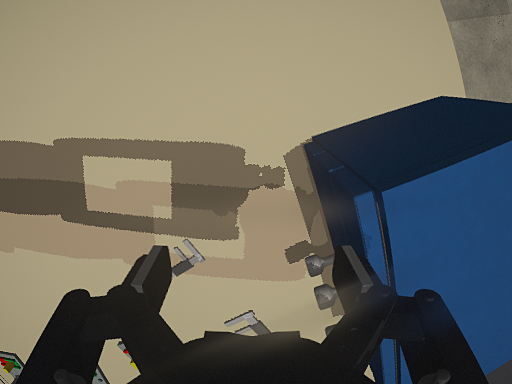

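The top view shows the orange pump near px (178,200), with its track at (181,222) and the tag near the red (right, -y) end. The black pump is at (262,190) and the silver one at (360,190). The hand is at the lower left, near the blue chest. Next I zoom in and measure.

```bash
cat >> h.py <<'E'
def load(n):
    z=np.load(n+'.npz'); return z['im'],z['d'],z['pose'],z['k']
def ray(px,pose,k,fish=False):
    u=(np.atleast_2d(px)-k[2:])/k[:2]
    if fish:
        t=np.linalg.norm(u,axis=1,keepdims=True); v=np.hstack([u/np.maximum(t,1e-9)*np.sin(t),np.cos(t)])
    else: v=np.hstack([u,np.ones((len(u),1))])
    return v@pose[:3,:3].T, pose[:3,3]
def onz(px,z,pose,k,fish=False):
    v,o=ray(px,pose,k,fish); return o+v*((z-o[2])/v[:,2:])
def tri(obs):
    A=np.zeros((3,3));b=np.zeros(3)
    for v,o in obs:
        v=v[0]/np.linalg.norm(v); P=np.eye(3)-np.outer(v,v);A+=P;b+=P@o
    return np.linalg.solve(A,b)
def masks(im):
    h=cv2.cvtColor(im,cv2.COLOR_RGB2HSV); H,S,V=[h[...,i].astype(int) for i in range(3)]
    ok=(S>130)&(V>90)
    return dict(red=ok&((H<4)|(H>174)),orange=ok&(H>=5)&(H<16),yellow=ok&(H>=22)&(H<35),green=ok&(H>45)&(H<85))
def blobs(m,a=4):
    n,l,s,c=cv2.connectedComponentsWithStats(m.astype(np.uint8))
    return [(c[i].round(1),int(s[i,4])) for i in range(1,n) if s[i,4]>=a]
E
python3 - <<'E'
from h import *
for n,(x0,y0,x1,y1) in dict(top=(140,160,220,245),scene=(260,110,350,190)).items():
    im,d,pose,k=load(n+'0')
    c=im[y0:y1,x0:x1]; save(n+'z',cv2.resize(c,None,fx=7,fy=7,interpolation=cv2.INTER_NEAREST))
    ms=masks(c)
    for m in ms:
        for p,a in blobs(ms[m]):
            p=p+[x0,y0]; print(n,m,p,a,onz(p,{'orange':74,'yellow':45,'red':20,'green':20}[m],pose,k).round(1))
E
```

```text
top red [190.7 219.4] 98 [[471.9 223.1  20. ]]
top red [181.4 215.4] 7 [[484.3 251.4  20. ]]
top orange [171.6 187.3] 433 [[562.5 270.7  74. ]]
top orange [180.4 218.8] 5 [[470.1 243.5  74. ]]
top yellow [158.4 178.9] 11 [[592.9 317.3  45. ]]
top yellow [172.  190.2] 13 [[558.1 275.8  45. ]]
top yellow [184.  218.4] 29 [[473.3 238.6  45. ]]
top green [171.8 221.9] 140 [[465.  280.2  20. ]]
scene red [289.2 147.6] 49 [[479.7 226.6  20. ]]
scene orange [316.  147.6] 228 [[569.1 271.2  74. ]]
scene yellow [291.9 140.5] 16 [[474.5 242.4  45. ]]
scene green [296.4 142.6] 5 [[479.4 263.4  20. ]]
scene green [265.2 177. ] 5 [[523.4  71.8  20. ]]
```

View pics/topz.png

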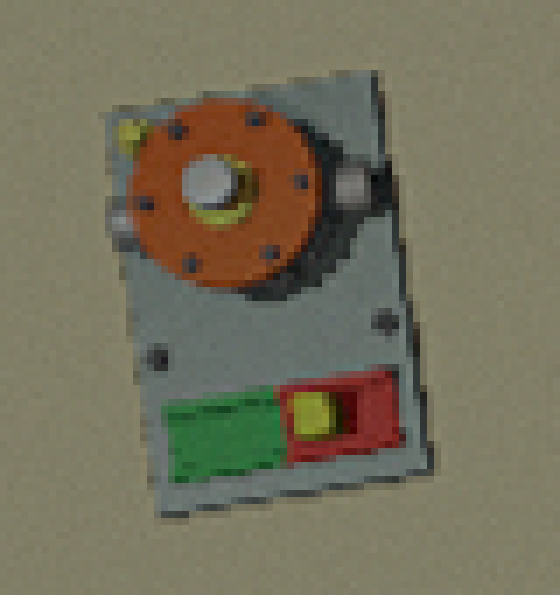

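View pics/scenez.png

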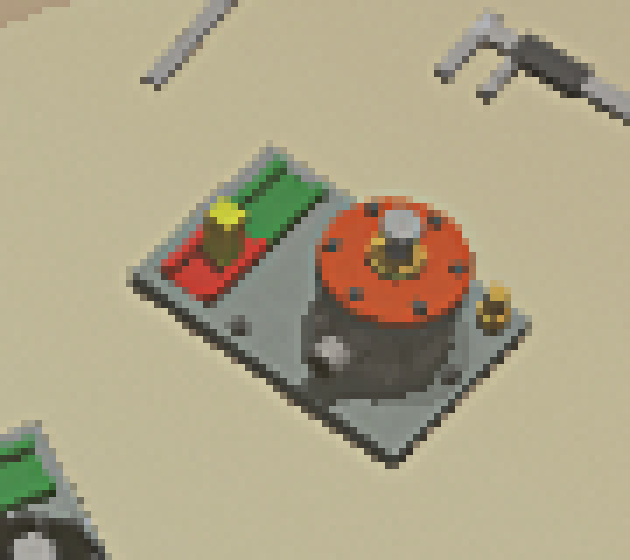

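```bash
cat >> h.py <<'E'
from scipy.spatial.transform import Rotation as Ro
def R_(s): return Ro.from_euler('xyz',s['tcp_rot'],degrees=True)
def plan(p,yawjaw=None,s=None):
    """shift cm in tool axes, rotvec deg to get tool x down and tool z at world yaw"""
    s=s or r.sense(); R=R_(s)
    d=R.inv().apply(np.array(p)-s['tool_pos'])/10
    M=R.as_matrix()
    if yawjaw is None: return d.round(2),None
    a=np.deg2rad(yawjaw); z=np.array([np.cos(a),np.sin(a),0]); x=np.array([0,0,-1.]); T=np.stack([x,np.cross(z,x),z],1)
    return d.round(2),(R.inv()*Ro.from_matrix(T)).as_rotvec(degrees=True).round(2)
E
python3 - <<'E'
from h import *
s=r.sense();M=R_(s).as_matrix();print(M.round(3))
c=r.calibration('wrist')['pose'];print((M.T@(c[:3,3]-s['tool_pos'])).round(1), (M.T@c[:3,:3]).round(3))
for y in (97,-83): print(plan([530,260,235],y))
E
```

```text
[[-0.001 -0.941  0.338]
 [-0.001  0.338  0.941]
 [-1.     0.    -0.001]]
[-1.42e+02  8.14e+01  1.00e-01] [[ 0.    -0.319  0.948]
 [ 0.001 -0.948 -0.319]
 [ 1.     0.001 -0.   ]]
(array([ -0.43, -41.1 , -17.58]), array([-26.75,  -0.08,  -0.03]))
(array([ -0.43, -41.1 , -17.58]), array([ 1.5325e+02, -4.0000e-02,  1.1000e-01]))
```

Call:
servo_tool(commands=[[[255,0,-2,-0.9,-2,0,0],[255,0,-5,-2.2,-4,0,0],[255,0,-8.5,-3.7,-7,0,0],[255,0,-12,-5.2,-10,0,0],[255,0,-15.5,-6.7,-13,0,0],[255,0,-19,-8.2,-16,0,0],[255,0,-22.5,-9.6,-19,0,0],[255,0,-26,-11.1,-21.7,0,0]]], force=40)

```text
time: 0.95
tool_pos: [410.8, 371.1, 231.0]
tcp_rot: [120.7, 90.0, -147.3]
ft_force: [0.5, 0.1, -0.3]
finger_gap: 0.2
```

```bash
python3 - <<'E'
from h import *
print(r.sense()['tool_pos'],r.sense()['tcp_rot'],plan([530,260,235],97))
E
```

```text
[410.77604704 371.10099899 231.02527106] [ 120.6511892    89.98033816 -147.27774255] (array([ -0.4 , -11.51, -11.53]), array([-4.93, -0.01, -0.02]))
```

Call:
servo_tool(commands=[[[255,0,-3,-3,-2,0,0],[255,0,-6,-6,-4,0,0],[255,0,-8.5,-8.5,-5,0,0],[255,0,-10.5,-10.5,-5,0,0],[255,0,-11.5,-11.5,-5,0,0],[255,0,-11.5,-11.5,-5,0,0],[255,0,-11.5,-11.5,-5,0,0]]])

```text
time: 1.65
tool_pos: [528.1, 262.0, 231.0]
tcp_rot: [64.3, 89.9, 161.3]
ft_force: [-0.2, 0.3, 0.7]
finger_gap: -0.2
```

```bash
cat >> h.py <<'E'
def shot(n,cam='wrist'):
    c=r.calibration(cam); im,d=r.snapshot(cam); save(n,im); np.savez(n+'.npz',im=im,d=d,pose=c['pose'],k=[c['fx'],c['fy'],c['cx'],c['cy']])
E
python3 - <<'E'
from h import *
shot('w1'); print(r.sense()['tool_pos'],r.sense()['tcp_rot'])
E
```

```text
[527.86295342 262.3048867  231.11097632] [ 63.65973509  89.95247998 160.65069159]
```

View pics/w1.png

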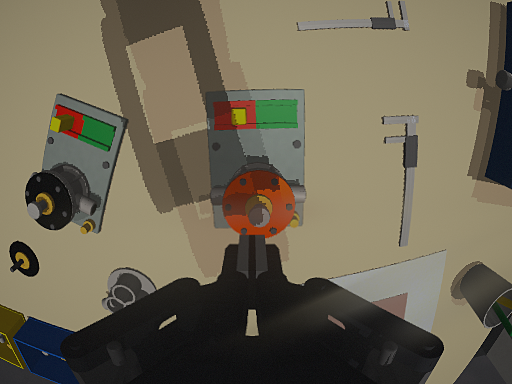

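The wrist view shows the orange cover at (259,205), the plunger head near (259,216), the tag at (240,116) on the red part, and the rails from (214,115) to (298,113). I zoom in to measure.

```bash
cat >> h.py <<'E'
def zoom(n,x0,y0,x1,y1,f=6):
    im=load(n)[0][y0:y1,x0:x1]; save(n+'z',cv2.resize(im,None,fx=f,fy=f,interpolation=cv2.INTER_NEAREST))
E
python3 - <<'E'
from h import *
zoom('w1',200,80,315,245,3.6)
im,d,pose,k=load('w1')
c=np.zeros(im.shape[:2],bool);c[85:240,200:312]=1
ms=masks(im)
for m in ms:
    for p,a in blobs(ms[m]&c,8): print(m,p,a,onz(p,{'orange':74,'yellow':50,'red':20,'green':20}[m],pose,k,True).round(1))
E
```

```text
red [242.  115.4] 469 [[473.7 243.7  20. ]]
red [223.2 118.8] 138 [[480.2 222.   20. ]]
orange [238. 107.] 9 [[461.7 240.   74. ]]
orange [240.5 185.6] 400 [[543.  251.8  74. ]]
orange [272.1 174.1] 8 [[526.5 283.2  74. ]]
orange [272.4 182.6] 21 [[535.6 284.8  74. ]]
orange [262.8 211.2] 1913 [[569.1 279.1  74. ]]
yellow [238.5 116.3] 216 [[472.9 240.8  50. ]]
yellow [261.6 196.4] 11 [[560.7 277.4  50. ]]
yellow [294.3 221.3] 66 [[587.5 320.7  50. ]]
green [276.1 113.5] 1113 [[466.4 283.3  20. ]]
```

View pics/w1z.png

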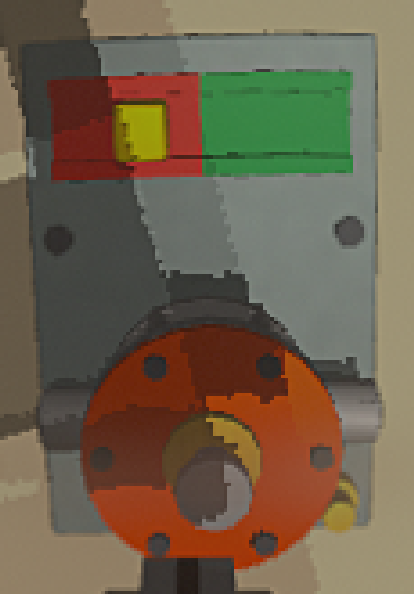

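```bash
python3 - <<'E'
from h import *
im,d,pose,k=load('w1')
for n,p,z in [('plunger',(259.2,216.7),104),('tag',(239.2,116.4),50),('railL',(213.9,116.1),20),('railR',(297.5,113.6),20),('mid',(255.7,115),20)]: print(n,onz(p,z,pose,k,True).round(1))
print(plan([590,300,240],97))
E
```

```text
plunger [[563.2 273.6 104. ]]
tag [[472.9 241.5  50. ]]
railL [[478.1 210.7  20. ]]
railR [[462.9 308.6  20. ]]
mid [[471.3 259.7  20. ]]
(array([-0.89, -6.63,  2.99]), array([-0.01,  0.02, -0.04]))
```

Call:
servo_tool(commands=[[[255,0,-1.5,0.7,0,0,0],[255,0,-3,1.5,-0.5,0,0],[255,0,-5,2.3,-1,0,0],[255,0,-6.3,3,-2,0,0],[255,0,-6.3,3,-2,0,0],[255,0,-6.3,3,-2,0,0]]])

```text
time: 2.3
tool_pos: [586.6, 299.8, 231.0]
tcp_rot: [90.7, 90.0, -170.2]
ft_force: [-0.5, -0.3, 0.4]
finger_gap: -0.1
```

```bash
python3 - <<'E'
from h import *
shot('w2'); print(r.sense()['tool_pos'],r.sense()['tcp_rot'])
zoom('w2',150,20,300,230,2.8)
E
```

```text
[586.61519714 299.37268911 231.18866929] [  96.23776391   89.96245126 -164.76466311]
```

View pics/w2.png

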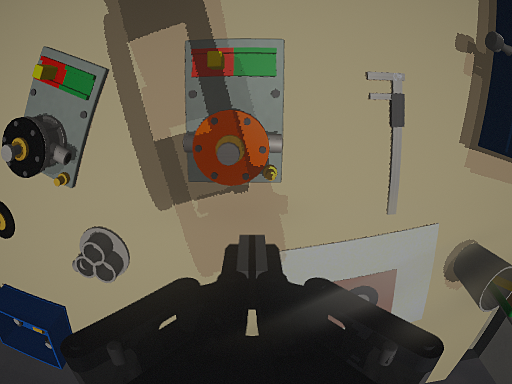

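View pics/w2z.png

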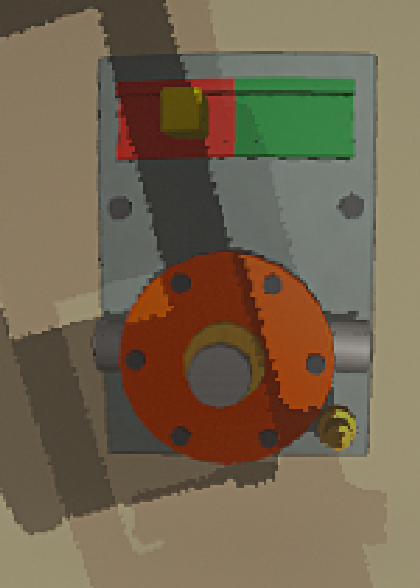

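```bash
python3 - <<'E'
from h import *
_,_,p1,k1=load('w1');_,_,p2,k2=load('w2')
for n,a,b,z in [('plunger',(259.2,216.7),(228.6,154.3),104),('tag',(239.2,116.4),(214.3,58.9),50),('railL',(213.9,116.1),(192,62.9),20),('railR',(297.5,113.6),(276.4,62.1),20)]:
    print(n,tri([ray(a,p1,k1,True),ray(b,p2,k2,True)]).round(1),onz(a,z,p1,k1,True).round(1),onz(b,z,p2,k2,True).round(1))
# top view of plunger: 
_,_,p,k=load('top0'); print(onz((140+212/7,160+182/7),104,p,k), onz((140+313/7,160+414/7),50,p,k))
_,_,p,k=load('scene0'); print(onz((260+403/7,110+222/7),104,p,k), onz((260+228/7,110+212/7),50,p,k))
print(plan([564,274,130],97))
E
```

```text
plunger [565.  274.1  99.5] [[563.2 273.6 104. ]] [[564.  274.4 104. ]]
tag [473.3 241.2  47.4] [[472.9 241.5  50. ]] [[473.7 241.2  50. ]]
railL [478.3 210.5  16.9] [[478.1 210.7  20. ]] [[478.4 211.4  20. ]]
railR [463.1 309.2  15.9] [[462.9 308.6  20. ]] [[463.6 309.   20. ]]
[[561.69806254 267.79044911 104.        ]] [[470.72064048 235.53228392  50.        ]]
[[567.90305826 275.19271783 104.        ]] [[478.04359124 242.14481065  50.        ]]
(array([10.12,  2.62, -2.15]), array([ 2.  , -0.  , -0.04]))
```

Call:
servo_tool(commands=[[[255,0,1.3,-1.1,0,0,0],[255,1,2.6,-2.2,0,0,0],[255,3.5,2.6,-2.2,0,0,0],[255,6.5,2.6,-2.2,0,0,0],[255,9,2.6,-2.2,0,0,0],[255,10.5,2.6,-2.2,0,0,0],[255,10.5,2.6,-2.2,0,0,0],[255,10.5,2.6,-2.2,0,0,0]]])

```text
time: 3.15
tool_pos: [565.5, 273.1, 127.3]
tcp_rot: [-77.8, 90.0, 21.1]
ft_force: [1.0, -0.3, 0.5]
finger_gap: -0.3
```

```bash
python3 - <<'E'
from h import *
shot('w3'); s=r.sense();print(s['tool_pos'],s['ft_force'],s['time'],plan([564.5,274,95],98.8))
zoom('w3',150,100,350,300,3)
E
```

```text
[566.19369828 273.33131169 128.09117685] [0.11366529 0.50788964 0.24740225] 3.2 (array([3.31, 0.16, 0.09]), array([0.15, 0.03, 0.13]))
```

View pics/w3z.png

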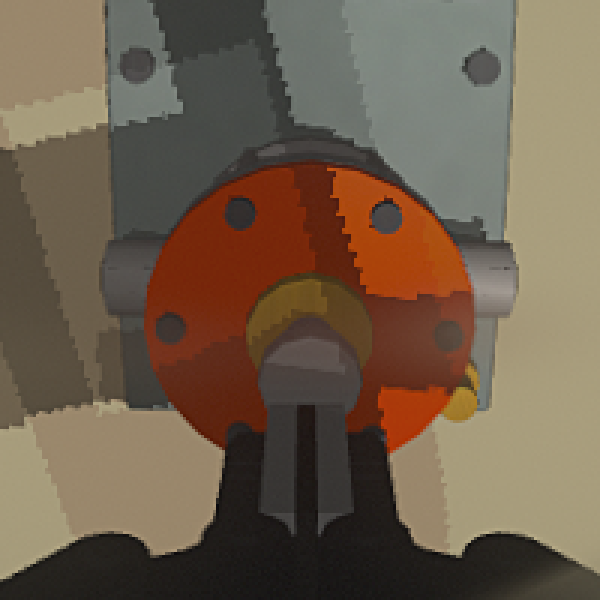

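The fingertips sit centred over the plunger head (zoom (310,390)). I go down slowly.

Call:
servo_tool(commands=[[[255,0.6,0.1,0,0,0,0],[255,1.2,0.1,0,0,0,0],[255,1.7,0.1,0,0,0,0],[255,2.0,0.1,0,0,0,0],[255,2.3,0.1,0,0,0,0],[255,2.5,0.1,0,0,0,0],[255,2.6,0.1,0,0,0,0],[255,2.6,0.1,0,0,0,0]]])

```text
time: 4.0
tool_pos: [564.4, 272.8, 100.4]
tcp_rot: [102.8, 90.0, -158.3]
ft_force: [-3.2, -1.5, 3.1]
finger_gap: -0.1
```

Call:
servo_tool(commands=[[[255,0.15,0,0,0,0,0],[255,0.3,0,0,0,0,0],[255,0.45,0,0,0,0,0],[255,0.6,0,0,0,0,0],[255,0.75,0,0,0,0,0],[255,0.75,0,0,0,0,0]]])

```text
time: 4.6
tool_pos: [564.7, 272.9, 93.4]
tcp_rot: [-79.4, 90.0, 19.6]
ft_force: [-4.3, -1.7, 8.8]
finger_gap: 0.0
```

```bash
python3 - <<'E'
from h import *
for i in range(4):
    if i: r.snapshot('top')
    s=r.sense();print(s['tool_pos'],s['ft_force'])
shot('w4')
zoom('w4',150,100,350,300,3)
E
```

```text
[564.70972433 272.88714789  93.35175134] [-4.26108049 -1.65233425  8.75586452]
[564.70680573 272.86539102  93.42388464] [-3.39771588 -2.59325447  7.84778411]
[564.69012954 272.8959259   93.4767576 ] [-3.55932161 -1.13634432  7.97325441]
[564.71944229 272.89867345  93.52375273] [-3.80232769 -2.51494764  8.62611792]
```

View pics/w4z.png

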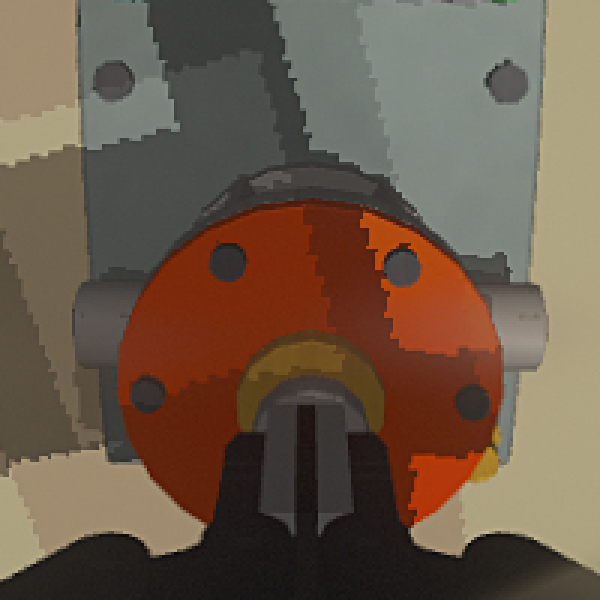

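Plunger head sunk near the collar; 8.4 N and 93.4 mm both say about 11 mm of travel. One more millimetre, and hold.

Call:
servo_tool(commands=[[[255,0.1,0,0,0,0,0],[255,0.1,0,0,0,0,0],[255,0.1,0,0,0,0,0],[255,0.1,0,0,0,0,0],[255,0.1,0,0,0,0,0],[255,0.1,0,0,0,0,0],[255,0.1,0,0,0,0,0],[255,0.1,0,0,0,0,0]]])

```text
time: 5.6
tool_pos: [564.7, 272.9, 92.6]
tcp_rot: [-78.3, 90.0, 20.7]
ft_force: [-4.1, -1.4, 7.5]
finger_gap: -0.2
```

Call:
servo_tool(commands=[[[255,-0.2,0,0,0,0,0],[255,-0.5,0,0,0,0,0],[255,-0.9,0,0,0,0,0],[255,-1.4,0,0,0,0,0],[255,-2.2,0,0,0,0,0],[255,-3.2,0,0,0,0,0],[255,-4.0,0,0,0,0,0],[255,-4.0,0,0,0,0,0]]])

```text
time: 6.4
tool_pos: [565.6, 273.2, 134.0]
tcp_rot: [-77.7, 89.8, 21.3]
ft_force: [0.6, -0.3, -0.2]
finger_gap: 0.3
```

```bash
python3 - <<'E'
from h import *
shot('w5'); s=r.sense();print(s['tool_pos'],s['ft_force'],s['time'])
zoom('w5',150,50,350,300,2.4)
E
```

```text
[565.15921965 273.0575603  132.99144349] [ 0.11038037  0.14097149 -0.14130589] 6.45
```

View pics/w5z.png

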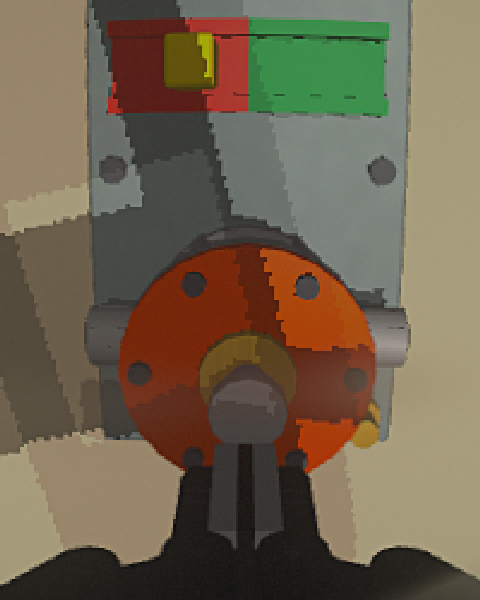

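The plunger is back up (head at zoom (248,410), same as before the press). Next is the tag.

```bash
python3 - <<'E'
from h import *
im,d,p,k=load('w5')
print(onz((150+188/2.4,50+60/2.4),50,p,k,True), 'rail', onz([(150+110/2.4,50+68/2.4),(150+388/2.4,50+68/2.4)],20,p,k,True))
print(plan([480.2,196.8,80],98.8),plan([480.2,196.8,35],98.8))
E
```

```text
[[473.69139067 241.04852237  50.        ]] rail [[478.49301508 211.30453782  20.        ]
 [462.92349887 308.64106318  20.        ]]
(array([ 5.28,  9.59, -6.21]), array([0.14, 0.03, 0.11])) (array([ 9.78,  9.6 , -6.22]), array([0.14, 0.03, 0.11]))
```

Call:
servo_tool(commands=[[[255,-0.5,1.5,-1,0,0,0],[255,-0.5,4,-2.6,0,0,0],[255,-0.5,7,-4.5,0,0,0],[255,0,9.6,-6.2,0,0,0],[255,2,9.6,-6.2,0,0,0],[255,4,9.6,-6.2,0,0,0],[255,5,9.6,-6.2,0,0,0],[255,5,9.6,-6.2,0,0,0]]])

```text
time: 7.25
tool_pos: [477.8, 196.2, 79.8]
tcp_rot: [97.5, 89.8, -163.6]
ft_force: [-0.6, 0.0, -1.1]
finger_gap: -0.1
```

```bash
python3 - <<'E'
from h import *
shot('w6'); s=r.sense();print(s['tool_pos'],s['ft_force'],s['time'],plan([480.2,196.8,35],98.8))
zoom('w6',130,130,380,330,2.4)
E
```

```text
[478.66934908 196.48443133  81.12239365] [-0.15190307 -0.55310685  0.97731075] 7.3 (array([ 4.61, -0.16,  0.01]), array([ 0.15, -0.02, -0.11]))
```

View pics/w6z.png

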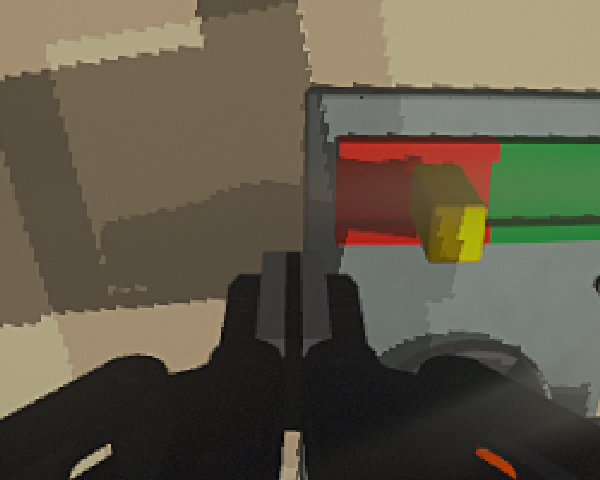

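Call:
servo_tool(commands=[[[255,1,-0.1,0,0,0,0],[255,2,-0.1,0,0,0,0],[255,3,-0.1,0,0,0,0],[255,4,-0.1,0,0,0,0],[255,4.5,-0.1,0,0,0,0],[255,4.5,-0.1,0.4,0,0,0],[255,4.5,-0.1,0.8,0,0,0],[255,4.5,-0.1,1.2,0,0,0]]])

```text
time: 8.1
tool_pos: [478.8, 209.2, 37.3]
tcp_rot: [-75.2, 89.9, 23.8]
ft_force: [0.6, 0.5, -0.0]
finger_gap: 0.0
```

```bash
python3 - <<'E'
from h import *
shot('w7'); s=r.sense();print(s['tool_pos'],s['ft_force'],s['time'])
zoom('w7',130,130,380,330,2.4)
E
```

```text
[478.7240082  209.71184059  37.42886569] [-0.74262004  0.2857313  -0.72914932] 8.15
```

View pics/w7z.png

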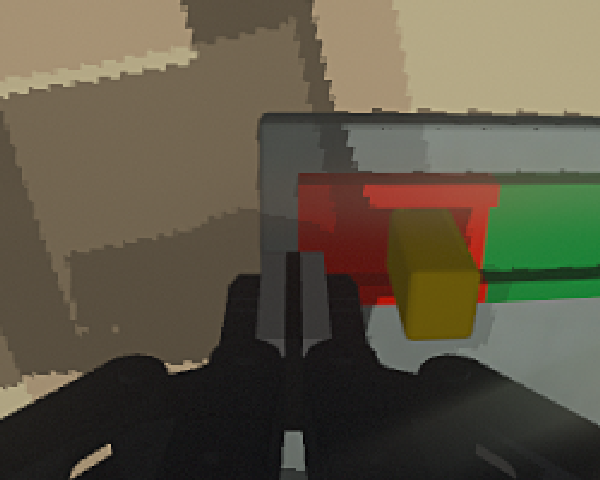

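Call:
servo_tool(commands=[[[255,0,0,0.4,0,0,0],[255,0,0,0.8,0,0,0],[255,0,0,1.2,0,0,0],[255,0,0,1.6,0,0,0],[255,0,0,2.0,0,0,0],[255,0,0,2.4,0,0,0],[255,0,0,2.8,0,0,0],[255,0,0,3.2,0,0,0]]])

```text
time: 8.95
tool_pos: [473.5, 240.5, 36.8]
tcp_rot: [-97.8, 90.0, 1.1]
ft_force: [0.8, -2.0, 1.2]
finger_gap: -0.0
```

```bash
python3 - <<'E'
from h import *
shot('w8'); s=r.sense();print(s['tool_pos'],s['ft_force'],s['time'])
zoom('w8',130,130,380,330,2.4)
E
```

```text
[473.37445663 241.05716289  36.86178358] [ 0.44782146 -0.14858254  0.6724231 ] 9.0
```

View pics/w8z.png

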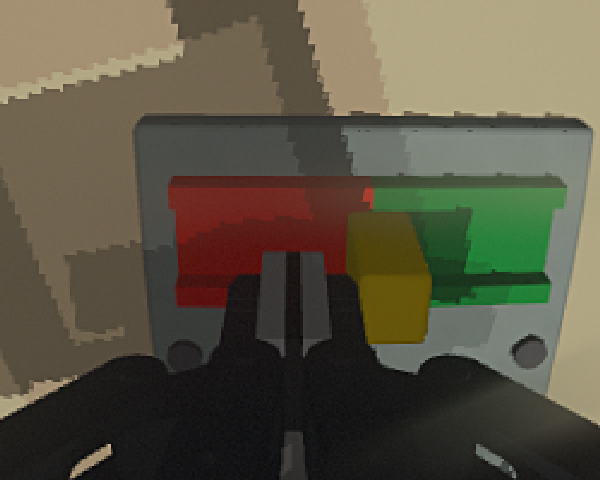

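The finger's back is pushing the tag, which has just passed mid-track. I continue slowly.

Call:
servo_tool(commands=[[[255,0,0,0.4,0,0,0],[255,0,0,0.7,0,0,0],[255,0,0,1.0,0,0,0],[255,0,0,1.3,0,0,0],[255,0,0,1.6,0,0,0],[255,0,0,1.8,0,0,0]]])

```text
time: 9.6
tool_pos: [470.6, 258.3, 36.8]
tcp_rot: [-50.0, 90.0, 49.0]
ft_force: [1.0, -1.3, 0.0]
finger_gap: -0.2
```

Call:
servo_tool(commands=[[[255,0,0,0.15,0,0,0],[255,0,0,0.3,0,0,0]]])

```text
time: 9.8
tool_pos: [470.1, 261.1, 36.8]
tcp_rot: [-91.9, 90.0, 7.0]
ft_force: [1.6, -1.0, -0.1]
finger_gap: -0.0
```

```bash
python3 - <<'E'
from h import *
shot('w9'); s=r.sense();print(s['tool_pos'],s['ft_force'],s['time'])
zoom('w9',130,130,380,330,2.4)
E
```

```text
[470.06304328 261.23741121  36.76099761] [ 1.05897275 -0.96475841 -0.24759947] 9.85
```

View pics/w9z.png

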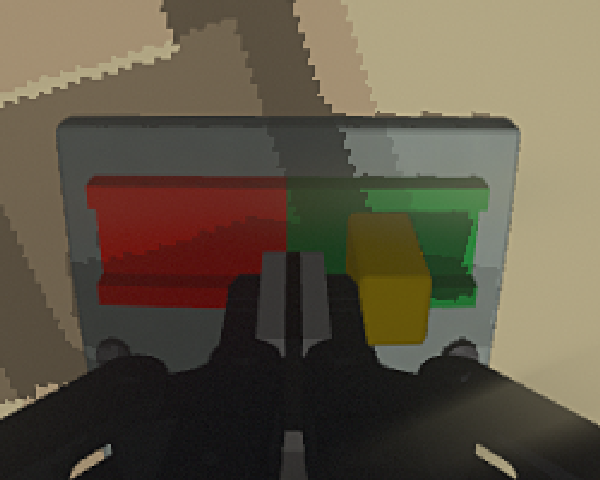

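Call:
servo_tool(commands=[[[255,0,0,0.1,0,0,0],[255,0,0,0.2,0,0,0]]])

```text
time: 10.05
tool_pos: [469.8, 262.9, 36.7]
tcp_rot: [117.7, 90.0, -143.4]
ft_force: [1.0, -2.6, 1.0]
finger_gap: 0.4
```

Call:
servo_tool(commands=[[[255,0,0,0.1,0,0,0],[255,0,0,0.2,0,0,0]]])

```text
time: 10.25
tool_pos: [469.7, 263.3, 36.7]
tcp_rot: [170.1, 89.8, -91.0]
ft_force: [3.1, -11.9, 1.9]
finger_gap: 0.3
```

11.9 N means the stop is reached. I back off straight away and rise.

Call:
servo_tool(commands=[[[255,0,0,-0.3,0,0,0],[255,0,0,-0.8,0,0,0],[255,0,0,-1.8,0,0,0],[255,0,0,-2.8,0,0,0],[255,-2,0,-2.8,0,0,0],[255,-5,0,-2.8,0,0,0],[255,-8,0,-2.8,0,0,0],[255,-11,0,-2.8,0,0,0]]])

```text
time: 11.05
tool_pos: [473.7, 236.4, 147.7]
tcp_rot: [90.0, 90.0, -171.1]
ft_force: [0.9, 0.0, 0.1]
finger_gap: 0.4
```

Call:
servo_tool(commands=[[[255,-3,0,0,0,0,0],[255,-6,-1,0,0,0,0],[255,-8,-4,0,0,0,0],[255,-9,-7,1,0,0,0],[255,-9,-10,2,0,0,0],[255,-9,-10,2,0,0,0],[255,-9,-10,2,0,0,0]]])

```text
time: 11.75
tool_pos: [569.5, 271.9, 235.7]
tcp_rot: [100.2, 89.9, -160.9]
ft_force: [1.2, -0.4, -0.4]
finger_gap: -0.1
```

```bash
python3 - <<'E'
from h import *
shot('w10'); s=r.sense();print(s['tool_pos'],s['ft_force'],s['time'])
shot('s2','scene')
x=150
zoom('w10',130,20,330,230,2.8)
zoom('s2',260,110,350,190,7)
E
```

```text
[569.16953581 271.81873304 236.11905992] [0.15953983 0.21210144 0.19008399] 11.8
```

View pics/w10z.png

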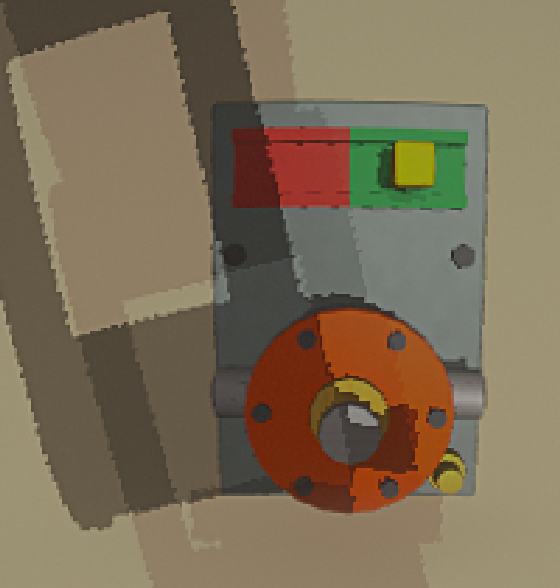

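View pics/s2z.png

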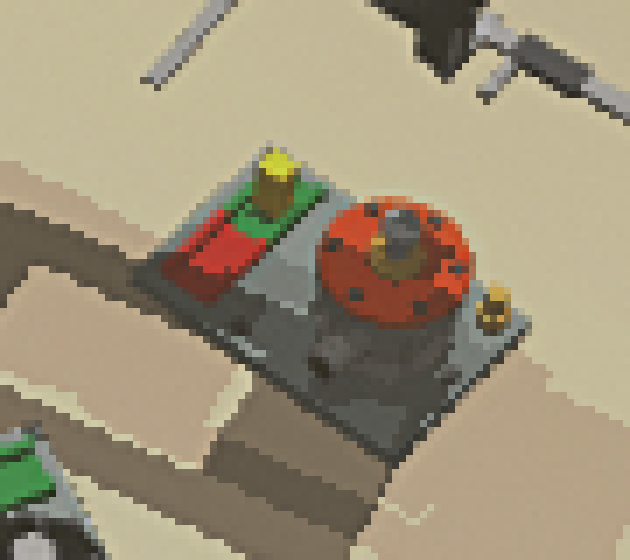

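The tag is in the green half, the plunger is up and fitting_a is still standing. I measure the tag's place.

```bash
python3 - <<'E'
from h import *
im,d,p,k=load('w10')
f=lambda x,y:(130+x/2.8,20+y/2.8)
t=onz(f(414,164),50,p,k,True)[0];a=onz(f(233,168),20,p,k,True)[0];b=onz(f(467,169),20,p,k,True)[0]
pl=onz(f(349,434),104,p,k,True)
u=(b-a)/np.linalg.norm(b-a);print(t,a,b,(t-(a+b)/2)@u,np.linalg.norm(b-a),pl)
E
```

```text
[467.21378862 284.1372458   50.        ] [478.40798984 211.12362105  20.        ] [463.13462046 308.98407759  20.        ] 24.343918572527635 99.04516528723502 [[563.9522938  273.66089357 104.        ]]
```

Call:
servo_tool(commands=[[[255,-2,0,1,0,0,0],[255,-4,2,3,0,0,0],[255,-5,5,6,0,0,0],[255,-5,8,9,0,0,0],[255,-5,11,12,0,0,0],[255,-5,12,13,0,0,0],[255,-5,12,13,0,0,0],[255,-5,12,13,0,0,0]]])

```text
time: 12.65
tool_pos: [430.9, 381.8, 287.2]
tcp_rot: [-100.9, 89.9, -1.9]
ft_force: [-0.2, 0.1, -0.5]
finger_gap: -0.4
```

```bash
python3 - <<'E'
from h import *
s=r.sense();print(s['tool_pos'],s['ft_force'],s['time'])
shot('t2','top'); print(r.hand_in())
E
```

```text
[430.92870991 381.76236852 287.19036078] [-0.23417511  0.09943579 -0.46964312] 12.65
the job is handed in; nothing more can be done
None
```

View pics/t2.png

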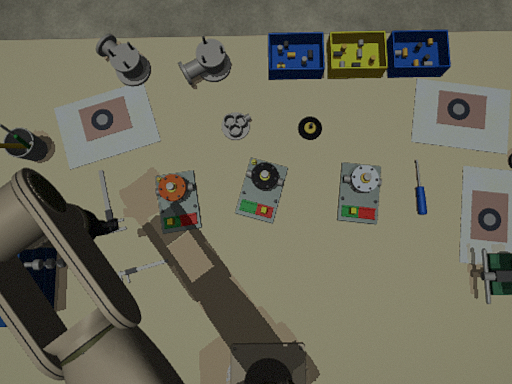

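I tested the orange pump, marked it as tested, drew the hand away and handed the job in at 12.7 s.

- **Plunger:** I pressed it with the shut fingertips to about 11–12 mm of its 14 mm travel. The fingertips stood at 92.6 mm with about 8 N on them, and I held it down for about a second. The next wrist picture showed it back up.
- **Tag:** I pushed it slowly until the force rose to 11.9 N at the stop, then backed off. It measured +24.3 mm from the track's middle, against 25 mm nominal. The 0.7 mm gap is within the measuring error.
- **Rest of the scene:** In the last top picture the other two pumps stand as before, as do the loose parts in view. The arm hides part of the left side of the bench, so I could not compare that area. The force reading was about zero, with the hand clear at z = 287 mm.
- **Disagreement:** Heights from the two wrist views came out 3–4 mm lower than the text gives. I put this down to camera calibration, and the contact forces fitted the text's heights.

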